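Hang the scale plate on the stand's spring-catch hook

TASK

Take the graduated scale plate out of its slotted block and hang it by its window on the hook of the stand, with the marked face outward (away from the post). Press it down past the spring roller until it sits fully home on the floor of the hook, never pressing with more than 20 N, then let go. Leave the flask, the amber bottle and the timer where they stand.

Things in the scene. Friction and masses are not known exactly. Their poses are not given: they have to be found in the camera images.
- gauge: Scale plate of bare aluminium, 10 mm thick (x), 60 wide (y), 206 high (z), about 150 g. Origin: centre of its bottom edge; z up. Marked face (dark graduation lines, two studs) looks along its own -x, plain back along +x. Starts upright in the holder's slot, underside 6 mm above the bench, turned up to 1.7 rad either way from facing the robot.
- gauge_face (a point): Point 50 mm out in front of the marked face: in the plate's frame (-55, 0, 30) mm. Tells which face is the marked one. Behind it the panel is solid, z 0 to 50 mm.
- gauge_tab (a point): Middle of the plate's grip tab, plate's frame (0, 0, 184) mm. The tab is 40 mm wide, 10 mm thick, z 161 to 206 mm. Grip its upper part: fingertips not below z 165 mm, or they meet the roller housing of the hook.
- gauge_bar (a point): Underside of the crossbar that hangs on the hook, plate's frame (0, 0, 136) mm. The bar is 9 mm high, 10 thick. Under it a window right through the plate, 24 mm wide (y), z 50 to 136 mm. Above it a groove in the back only, 5 mm deep, z 145 to 161 mm.
- holder: Fixed grey block 50 x 100 x 36 mm (x, y, z) with an upright slot 12 mm (x) by 64 mm (y), 30 mm deep, open at the top, in which the plate stands. Origin: centre of its underside, on the bench. Its axes are parallel to the plate's at the start.
- stand: Fixed stand: grey base 130 x 120 x 12 mm, a steel post 16 mm thick, 217 mm high, and a hook clamped to the post that points along the stand's own -x (within 0.25 rad of straight to the robot's side). Origin: on the post's axis at bench height; z up, x away from the robot.
- hook_mid (a point): Point in the stand's frame (-70, 0, 185) mm: in x and y the middle of the hook's saddle. THE HOOK'S TRUE HEIGHT IS NOT MEASURED: its saddle floor lies anywhere from 20 mm under to 20 mm over this point; find it by feel or sight. Over the floor is a gap 12 mm wide (x) for the 10 mm plate, 6 mm either side of this point.
- hook_tip (a point): Point in the stand's frame (-82, 0, 205) mm, on the hook's upturned tip at its nominal height (true: 20 mm either way). The tip bounds the gap in front: 12 mm thick (x), 14 wide (y), 20 high over the saddle floor, upper half leaning outward 0.35 rad as lead-in. The arm below the floor is 14 mm wide; it reaches 10 mm under the floor at the tip, 26 mm at the back.
- hook_back (a point): Point in the stand's frame (-64, 0, 175) mm on the flat backplate that bounds the gap behind: 44 mm wide (y), from 44 mm under to 8 mm over the saddle floor, facing the stand's -x. Above it a roller housing, 30 mm wide, face flush with the backplate, 2 to 22 mm over the floor.
- hook_roller (a point): Point in the stand's frame (-60, 0, 198.5) mm: nominal centre of a steel roller (16 mm, axis y), 13.5 mm over the saddle floor. It stands 4 mm out of the housing into the gap; a 4 N spring (+0.6 N/mm) lets it yield along +x. A lowered crossbar meets it 18 to 21 mm above home, needs about 3 to 11 N to pass; then drags down until the roller enters the groove, 4 mm above home; the floor is rigid.
- flask_1: Bystander: glass volumetric flask, 60 mm bulb, 198 mm high, standing; origin at the centre of its underside.
- amber_bottle: Bystander: brown reagent bottle with black cap, 60 mm diameter, 125 mm high; origin at the centre of its underside.
- lab_timer: Bystander: white lab timer 62 x 62 x 21 mm lying on the bench; origin at the centre of its underside.
Mind the look-alikes: they are no part of the job. Leave any pink or yellow look-alike of the holder alone.

How it is judged (in metres and radians):
On the way:
1. the plate is lifted out of the holder (z of gauge in the frame of holder above 0.04 m), for 0.1 s.
At the end, for the whole second after the job is handed in: The plate hangs released on the hook, crossbar in contact with the saddle floor, moving under 0.06 m/s, within 8 mm of the saddle's middle along the hook and 9 mm sideways, within 0.1 rad of upright, its marked face pointing outward along the hook within 0.17 rad (contact force between gauge and saddle_floor above 0.2 N and x of gauge in the frame of stand between -0.078 and -0.062 m and y of gauge in the frame of stand between -0.009 and 0.009 m and x of gauge_face in the frame of stand below -0.11 m and angle between the x axis of gauge and the x axis of stand, either way round below 0.17 rad and angle between gauge's own z axis and vertical below 0.1 rad and linear speed of gauge below 0.06 m/s and contact force between the fingers and gauge below 0.05 N); the robot touches nothing.
It fails at once if the plate is pressed down on the hook's floor with more than 20 N, or all contact forces between plate and stand add up to more than 35 N (contact force between gauge and saddle_floor above 20 N or contact force between gauge and stand above 35 N).
It fails at once if the flask is moved by more than 20 mm or tipped (distance of flask_1 from where it was at the start of the episode above 0.02 m or angle between flask_1's own z axis and vertical above 0.3 rad).
It fails at once if the amber bottle is moved by more than 20 mm or tipped (distance of amber_bottle from where it was at the start of the episode above 0.02 m or angle between amber_bottle's own z axis and vertical above 0.3 rad).
It fails at once if the timer is moved by more than 20 mm (distance of lab_timer from where it was at the start of the episode above 0.02 m).
It also fails if it takes over 58 s, if anything falls off the work surface, if the arm or the gripper's body presses on something with over 40 N, if the wrist force passes 120 N, or if a joint passes its speed limit or range.

ROBOT

A 6-joint arm with a two-finger parallel gripper is mounted at the origin on a cart in front of the work surface, level with it; the furniture and walls round the work are solid. World frame = base frame: x ahead of the robot, y to its left, z up, the work surface at z = 0. Lengths are in mm, angles in rad, forces in N, time in s.
With the tool pointing down it reaches from about 275 to 750 mm from the base axis. Payload 10.2 kg.
Tool frame: the origin (TCP) lies midway between the tips of the shut fingers; the grasp point (between the pads) lies 19 mm behind it; z points along the fingers, y is the line along which they close (so a half turn about z gives the same grasp; the last joint's range is limited). The gripper opens to 85 mm and grips with 20 to 120 N. Pads are 22 mm wide; open, the fingers measure 114 mm over their backs; the gripper's body (76 mm by 85 mm) begins 54 mm behind the grasp point. The pads swing forward as they close: fully open they stand 13 mm farther back than shut.
Start: joints at [0.919, 0.313, 1.498, -0, 1.331, -0.223], TCP at [218.297, 477.47, 231.294] pointing down, gripper open.
Joint ranges: [-2.94, 2.94], [-0.97, 2.17], [0.19, 2.56], [-1.23, 4.37], [0.02, 3.11], [-2.88, 2.88]. Speed limits (rad/s): [2.39, 2.39, 3.01, 3.14, 3.14, 3.14].

INTERFACE

Orientations are given as a unit quaternion [w, x, y, z].
In Python, from rig import sense, capture, finish_job, find_in, place_of gives the robot as it stands. The module is installed in compiled form; this text tells all that it offers.
- The arm moves only by the shell command python3 -m jog 'ROWS' [FORCE]. ROWS is JSON, a list of rows, each an object of numbers: "tx", "ty", "tz": the shift along the tool's x, y, z in mm; "ax", "ay", "az": the turn, a rotation vector about the tool's x, y, z in rad; "jaw": the closure, from -1 (fully open) to 1 (shut), so that 0 is half open. In form: [{"tx": .., "ty": .., "tz": .., "ax": .., "ay": .., "az": .., "jaw": ..}, ...]. A call has 1 to 5 rows; each row shifts and turns the commanded pose from where the row before left it, along the tool's axes as they then stand; what a row does not reach is not made up. A row lasts 1/8 s, in which the tool goes at most 62.5 mm and 10.7 degrees, less where a joint would pass 70% of its speed; a pose out of reach is approached as far as the arm can. A call with a gripper value outside its range is refused whole. The fingers move at their own pace and stop on an object; FORCE is the grip in N (left out, the last holds). Time passes only in rows, so rows that do not move let the fingers close. It gives the time, the measured TCP pose, the force, the opening and the grip force at its end, in the units of the state.
- sense(): the state, without advancing time (a new reading comes with each control period).
- capture(name): name is "scene" or "top" or "wrist"; returns a dict with "color" (400x640x3 uint8, red, green, blue), "depth" (400x640 float32, mm along the optical axis (not along the pixel's ray), 0 where there is no reading), "fx", "fy", "cx", "cy" (pixels), "k1" (the pictures are not rectified: a ray, as slopes to the right and down, at radius r is drawn at 1 + k1 r^2 times it, then the intrinsics apply), "camera_from_world" (4x4, takes a point from world to camera coordinates); the wrist camera has in their place "mount" (4x4, takes a point from camera to tool coordinates, whose origin is the TCP and whose axes are the flange's). Camera axes: x right, y up, looking along -z (the intrinsics and any distortion apply to the point x, -y, -z); pixel columns grow to the right and rows downward; lengths in mm; the calibration is good to about 2 mm. A picture is of the moment at which its call begins: read the wrist's pose just before it.
- finish_job(): hands the job in; it is judged then, once.
Trained networks look in the newest picture that a camera, given by its name, has taken for a name from the list of things; names that differ only in an ending like _2 or _b are one class to them, and where a whole thing is asked for, a point or a joint stands for the part that bears it (a point fixed in the world has none). Each returns a list of dicts, best first, with "conf" (0 to 1); they miss things now and then, are a little off and sometimes report something else, mostly with a low value. They report only what shows in the picture. A call takes as long as a camera call. They do not tell look-alikes from the thing itself.
- find_in(query, camera): "centre" ([column, row] in pixels, amid what is visible of it).
- place_of(query, camera): "centre" ([column, row] in pixels: a listed point, or the origin of a listed thing).
The state is a dict: "time_s": time; "joints": joint angles; "dq": joint speeds; "tau": joint torques, N m; "eef_pos": TCP position; "ee_rot": TCP orientation; "force": force on the tool from outside, world axes, zero at the start; "wrist_torque": the same for the moment, N m; "grip_width": opening from 0.0 (shut) to 1.0 (fully open); "grip_force": force on a finger pad.
Only numpy, scipy, OpenCV 4.12 (cv2) and the standard library are available. Lean on these libraries where they do the work, as an engineer would, in place of code of your own. Each camera call takes 0.05 s, during which the arm holds its last target. There are 200 camera calls.

## Working session

There is one attempt and no reset: what is moved stays moved. The work goes in short steps, Python scripts to look and compute and a shell command to move; the robot and the scene stay as the last step left them, time stands still between calls to the robot, and variables do not carry over. Pictures are saved under pics/ and viewed, at most 10 in all, crops included, and the job is handed in when it is done.

```bash
mkdir -p pics; cat > h.py <<'E'
import numpy as np, cv2
from rig import *
from scipy.spatial.transform import Rotation as R
def cam_T(c,s=None):
    if 'mount' in c:
        q=s['ee_rot'];T=np.eye(4);T[:3,:3]=R.from_quat([q[1],q[2],q[3],q[0]]).as_matrix();T[:3,3]=s['eef_pos'];return T@c['mount']
    return np.linalg.inv(c['camera_from_world'])
def rays(c,uv):
    K=np.array([[c['fx'],0,c['cx']],[0,c['fy'],c['cy']],[0,0,1.]])
    p=cv2.undistortPoints(np.array(uv,float).reshape(-1,1,2),K,np.array([c['k1'],0,0,0.])).reshape(-1,2)
    return np.c_[p[:,0],-p[:,1],-np.ones(len(p))]
def pt(c,T,uv,d=None):
    r=rays(c,uv)
    if d is None: d=np.array([c['depth'][int(round(v)),int(round(u))] for u,v in np.reshape(uv,(-1,2))])
    P=r*np.reshape(d,(-1,1)); return P@T[:3,:3].T+T[:3,3]
def onz(c,T,uv,z):
    r=rays(c,uv)@T[:3,:3].T; return T[:3,3]+r*((z-T[2,3])/r[:,2])[:,None]
def cloud(c,T,step=1):
    v,u=np.mgrid[0:400:step,0:640:step]; uv=np.c_[u.ravel(),v.ravel()]; d=c['depth'][uv[:,1],uv[:,0]]
    P=pt(c,T,uv,d); m=d>0; return P[m],uv[m],c['color'][uv[m][:,1],uv[m][:,0]]
def save(c,n): cv2.imwrite('pics/'+n,c['color'][:,:,::-1])
E
python3 - <<'E'
from h import *
for n in ['scene','top']:
    c=capture(n);save(c,n+'0.png');T=cam_T(c);print(n,T[:3,3].round(),-T[:3,2].round(2),c['fx'])
    for q in ['gauge','gauge_face','gauge_tab','gauge_bar','holder','stand','hook_mid','hook_tip','hook_back','hook_roller','flask_1','amber_bottle','lab_timer']:
        for r in place_of(q,n)[:3]:
            if r['conf']>.2: print(q,np.round(r['centre']),round(r['conf'],2),pt(c,T,[r['centre']]).round() if 0<=r['centre'][1]<399.4 else '')
print(sense())
E
```

```text
scene [ 159. -333.  822.] [ 0.4   0.55 -0.73] 436.4605562828604
gauge [290. 218.] 0.71 [[492. 247.  38.]]
gauge [290. 180.] 0.4 [[505. 252. 150.]]
gauge_bar [324. 288.] 0.61 [[447.  54.  22.]]
gauge_bar [294. 182.] 0.59 [[507. 242. 152.]]
holder [291. 225.] 0.87 [[486. 236.  26.]]
holder [246. 252.] 0.85 [[358. 222.  40.]]
holder [259. 186.] 0.56 [[488. 380.  38.]]
stand [415. 243.] 0.98 [[689.  28.  12.]]
stand [390. 331.] 0.4 [[ 480. -105.   46.]]
hook_mid [399. 201.] 0.8 [[617.  37. 194.]]
hook_back [399. 204.] 0.7 [[634.  48. 163.]]
hook_back [415. 244.] 0.46 [[686.  23.  13.]]
hook_roller [405. 192.] 0.97 [[631.  37. 210.]]
hook_roller [287. 165.] 0.71 [[503. 256. 193.]]
hook_roller [398. 202.] 0.54 [[615.  36. 192.]]
flask_1 [326. 289.] 0.32 [[449.  50.  23.]]
amber_bottle [335. 172.] 0.8 [[673. 304.  34.]]
lab_timer [324. 288.] 0.86 [[447.  54.  22.]]
lab_timer [398. 201.] 0.74 [[614.  36. 196.]]
top [ 393.  141. 1283.] [ 0.14  0.03 -0.99] 501.94895186020665
gauge [286. 225.] 0.64 [[500. 257.  57.]]
gauge_tab [378. 156.] 0.69 [[642.  47. 214.]]
gauge_tab [278. 212.] 0.61 [[539
[... 590 characters left out ...]
  59.  17.]]
{'time_s': 1.4, 'joints': array([ 9.18581436e-01,  3.12888351e-01,  1.49768557e+00,  4.80202949e-06,
        1.33097709e+00, -2.23411538e-01]), 'dq': array([ 0.00030384, -0.00188872, -0.00102446,  0.00042341, -0.00112033,
       -0.00075625]), 'tau': array([-5.58468964e-04, -4.12165546e+01, -2.59901083e+01, -2.13412409e-04,
        5.07729092e-04, -1.50166915e-05]), 'eef_pos': array([218.31196824, 477.47530244, 231.30557705]), 'ee_rot': array([6.71452973e-06, 2.12763400e-01, 9.77103749e-01, 1.98451136e-05]), 'force': array([-0.08926938, -0.21737205,  0.02607806]), 'wrist_torque': array([-0.0075211 ,  0.01146131,  0.02236138]), 'grip_force': 0.0, 'grip_width': 1.0005561450188476}
```

View pics/scene0.png

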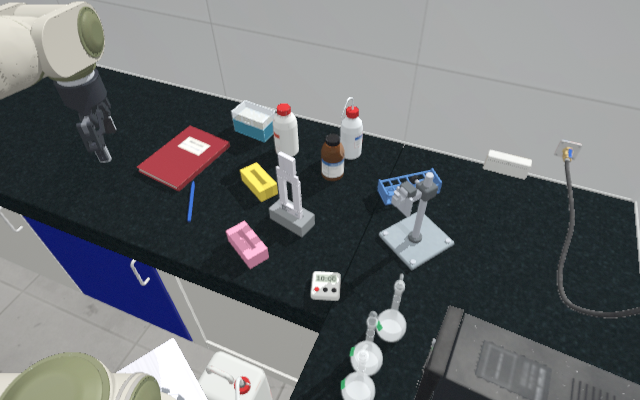

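View pics/top0.png

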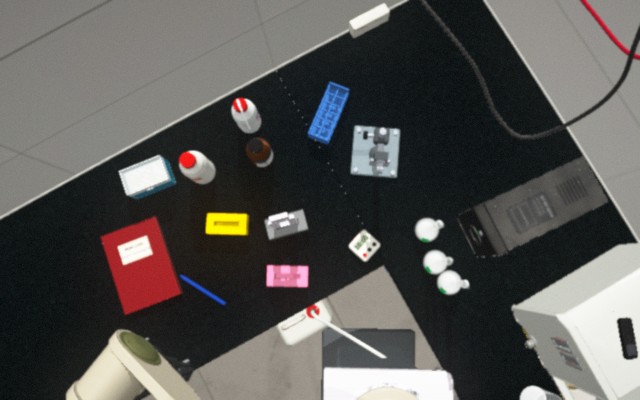

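```bash
python3 - <<'E'
from h import *
cs=capture('scene');ct=capture('top')
S,uvS,_=cloud(cs,cam_T(cs));P,uvT,_=cloud(ct,cam_T(ct))
print(R.from_matrix(cam_T(ct)[:3,:3]).as_euler('zyx'))
for nm,C in (('scene',S),('top',P)):
    m=(np.hypot(C[:,0]-500,C[:,1]-254)<70)
    for lo,hi in ((28,44),(60,140),(140,215),(192,215)):
        k=m&(C[:,2]>lo)&(C[:,2]<hi);q=C[k]
        if len(q)<5: continue
        rc=cv2.minAreaRect(q[:,:2].astype(np.float32)); print(nm,lo,hi,len(q),q.mean(0).round(1),'rect',np.round(rc[0],1),np.round(rc[1],1),round(rc[2],1),'zmax',np.percentile(q[:,2],95).round(1))
    m=(abs(C[:,0]-650)<130)&(abs(C[:,1]-40)<90)
    for lo,hi in ((5,20),(140,170),(170,185),(185,200),(200,235)):
        k=m&(C[:,2]>lo)&(C[:,2]<hi);q=C[k]
        if len(q)<5: continue
        rc=cv2.minAreaRect(q[:,:2].astype(np.float32)); print(nm,'stand',lo,hi,len(q),q.mean(0).round(1),'rect',np.round(rc[0],1),np.round(rc[1],1),round(rc[2],1))
a=cv2.resize(cs['color'][140:245,255:330],None,fx=5,fy=5,interpolation=cv2.INTER_CUBIC)
b=cv2.resize(cs['color'][160:265,375:458],None,fx=5,fy=5,interpolation=cv2.INTER_CUBIC)
cv2.imwrite('pics/crop1.png',np.hstack([a,b])[:,:,::-1]);print(a.shape,b.shape)
E
```

```text
[-1.55088343 -0.14416771  0.02622682]
scene 28 44 568 [501.1 252.5  36.8] rect [506.  262.3] [ 52.9 102.6] 16.8 zmax 40.3
scene 60 140 403 [503.9 258.  101.1] rect [505.3 261.6] [13.4 61.5] 17.8 zmax 136.3
scene 140 215 515 [503.4 258.4 179.2] rect [506.1 261.9] [13.6 60.9] 16.1 zmax 213.4
scene 192 215 178 [504.  259.6 205.5] rect [506.  261.6] [12.9 41.3] 12.6 zmax 214.3
scene stand 5 20 2152 [692.9  31.3  13.1] rect [649.5  32.8] [169.  256.4] 82.8
scene stand 140 170 153 [657.2  33.  159.6] rect [668.8  38. ] [79.2 51.8] 13.2
scene stand 170 185 253 [675.3  40.  179. ] rect [660.5  44.5] [97.5 60.3] 7.2
scene stand 185 200 328 [663.   36.7 191.4] rect [660.   40.9] [103.3  55.3] 9.5
scene stand 200 235 363 [648.2  38.9 211.2] rect [655.6  45.5] [95.1 43.1] 8.8
top 28 44 503 [500.1 256.7  35.4] rect [504.8 261.7] [ 50.2 100. ] 16.3 zmax 39.8
top 60 140 74 [501.8 259.1  99.4] rect [503.3 260.6] [ 8.9 59.4] 19.0 zmax 137.1
top 140 215 194 [503.5 260.1 188.3] rect [505.  261.6] [10.8 59.6] 16.6 zmax 213.3
top 192 215 104 [504.4 261.5 209. ] rect [505.  261.6] [10.7 39.7] 18.2 zmax 213.9
top stand 5 20 1578 [693.3  41.3  11.2] rect [650.1  41. ] [245.1 178.4] 0.8
top stand 140 170 39 [648.5  46.1 162.6] rect [668.8  46.9] [83.1 46.6] 11.5
top stand 170 185 177 [678.6  50.3 179.3] rect [660.5  45.2] [102.3  59.6] 6.1
top stand 185 200 226 [671.3  40.3 190.2] rect [660.5  46.8] [103.9  54.1] 0.9
top stand 200 235 237 [649.4  41.4 211.9] rect [655.8  37.2] [36.5 94.2] 74.8
(525, 375, 3) (525, 415, 3)
```

View pics/crop1.png

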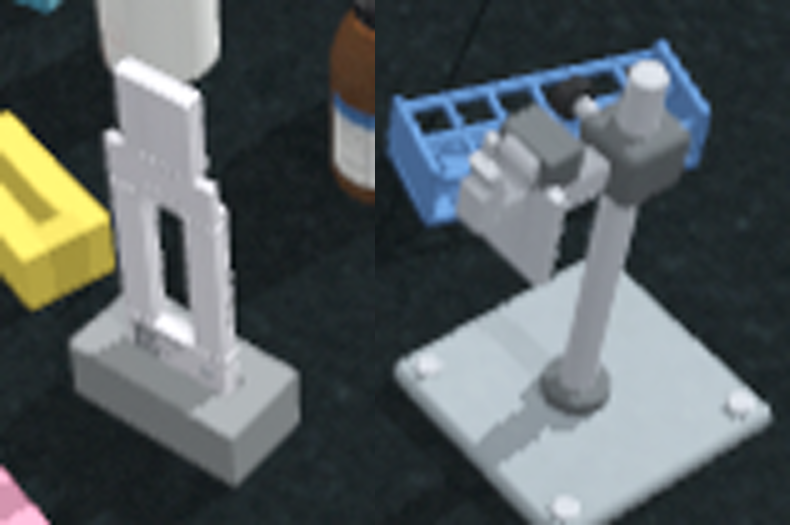

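```bash
python3 - <<'E'
from h import *
for n in ('top','scene'):
    c=capture(n);C,uv,col=cloud(c,cam_T(c));b=col.astype(int)
    m=(abs(C[:,0]-690)<95)&(abs(C[:,1]-40)<90)&(C[:,2]>6)&(C[:,2]<20)&(b.min(1)>110)&(b.max(1)-b.min(1)<60)
    q=C[m];rc=cv2.minAreaRect(q[:,:2].astype(np.float32));print(n,'base',len(q),np.round(rc[0],1),np.round(rc[1],1),round(rc[2],2))
    m=(abs(C[:,0]-690)<110)&(abs(C[:,1]-40)<60)&(C[:,2]>150)
    q=C[m]
    for lo in range(150,250,8):
        k=q[(q[:,2]>=lo)&(q[:,2]<lo+8)]
        if len(k)>3: print(lo,len(k),'x',np.percentile(k[:,0],[2,50,98]).round(),'y',np.percentile(k[:,1],[2,50,98]).round())
    for r in (place_of('hook_roller',n)[:1]+place_of('hook_tip',n)[:1]+place_of('stand',n)[:1]): print(np.round(r['centre'],1),round(r['conf'],2))
E
```

```text
top base 1413 [702.1  37.5] [118.7 128.8] 85.74
150 11 x [631. 633. 634.] y [22. 50. 62.]
158 18 x [632. 637. 690.] y [25. 51. 64.]
166 26 x [632. 681. 703.] y [22. 55. 77.]
174 103 x [631. 681. 707.] y [24. 51. 78.]
182 199 x [609. 687. 712.] y [21. 43. 74.]
190 70 x [609. 636. 705.] y [20. 43. 61.]
198 37 x [608. 633. 692.] y [22. 42. 64.]
206 132 x [613. 639. 699.] y [28. 41. 56.]
214 81 x [614. 648. 702.] y [29. 39. 54.]
[379.2 161.3] 0.98
[380.2 170.8] 0.83
[374.5 153.5] 0.95
scene base 2045 [701.5  36.8] [119.6 130.6] 85.88
150 37 x [631. 634. 651.] y [21. 35. 52.]
158 51 x [632. 634. 709.] y [21. 28. 49.]
166 86 x [632. 680. 709.] y [20. 29. 73.]
174 131 x [632. 681. 707.] y [21. 34. 77.]
182 217 x [610. 682. 710.] y [21. 35. 76.]
190 167 x [609. 636. 709.] y [21. 37. 61.]
198 113 x [609. 634. 697.] y [21. 37. 62.]
206 119 x [612. 634. 696.] y [26. 37. 53.]
214 159 x [613. 645. 702.] y [28. 40. 55.]
[407.4 193.3] 0.82
[397.9 195.6] 0.59
[412.5 242.5] 0.97
```

```bash
python3 - <<'E'
from h import *
a=-0.073;o=np.array([696,38.])
for n in ('top','scene'):
    c=capture(n);C,uv,col=cloud(c,cam_T(c))
    d=C[:,:2]-o;sx=d[:,0]*np.cos(a)+d[:,1]*np.sin(a);sy=-d[:,0]*np.sin(a)+d[:,1]*np.cos(a)
    for x in range(-100,20,4):
        m=(sx>=x)&(sx<x+4)&(abs(sy)<14)&(C[:,2]>130)
        if m.sum()>1: print(n,x,m.sum(),'z',np.percentile(C[m,2],[2,25,50,75,98]).round(),'y',np.percentile(sy[m],[3,97]).round())
    m=(sx<-70)&(sx>-100)&(abs(sy)<25)&(C[:,2]>165); print('tip pts y',np.percentile(sy[m],[2,50,98]).round(1))
    m=(sx<-50)&(sx>-70)&(abs(sy)<40)&(C[:,2]>140)&(C[:,2]<185); print('plate pts y',np.percentile(sy[m],[2,50,98]).round(1),np.percentile(sx[m],[2,20,50]).round(1))
    m=(abs(sx)<12)&(abs(sy)<14)&(C[:,2]>208); print('post',np.mean(sx[m]),np.mean(sy[m]),C[m,2].max() if m.any() else 0)
E
```

```text
top -92 3 z [192. 197. 202. 203. 204.] y [-6. -0.]
top -88 20 z [186. 193. 200. 204. 215.] y [-6.  6.]
top -84 18 z [195. 205. 212. 214. 216.] y [-7.  6.]
top -80 7 z [192. 207. 209. 210. 213.] y [-5.  6.]
top -76 5 z [188. 191. 191. 192. 193.] y [-4.  6.]
top -72 13 z [183. 189. 191. 192. 194.] y [-6.  6.]
top -68 29 z [187. 193. 208. 210. 214.] y [-9.  9.]
top -64 55 z [153. 175. 202. 213. 217.] y [-13.  14.]
top -60 21 z [209. 211. 213. 216. 219.] y [-11.  13.]
top -56 25 z [209. 212. 212. 213. 217.] y [-12.  13.]
top -52 22 z [210. 212. 213. 215. 217.] y [-14.  12.]
top -48 25 z [209. 212. 213. 214. 216.] y [-13.  13.]
top -36 11 z [178. 179. 180. 182. 185.] y [-7.  6.]
top -32 12 z [176. 180. 182. 182. 183.] y [-6.  7.]
top -28 13 z [174. 180. 182. 184. 187.] y [-6.  6.]
top -24 11 z [170. 180. 182. 183. 185.] y [-6.  6.]
top -20 21 z [165. 175. 179. 184. 188.] y [-10.  12.]
top -16 35 z [163. 182. 186. 189. 191.] y [-13.  13.]
top -12 23 z [184. 186. 187. 189. 190.] y [-13.  13.]
top -8 40 z [184. 188. 193. 207. 218.] y [-12.  11.]
top -4 25 z [185. 188. 205. 215. 220.] y [-11.
[... 1322 characters left out ...]
.] y [-7.  2.]
scene -20 20 z [169. 181. 183. 187. 191.] y [-8. 11.]
scene -16 65 z [163. 176. 183. 188. 191.] y [-14.  13.]
scene -12 24 z [188. 189. 190. 191. 192.] y [-13.  13.]
scene -8 85 z [133. 147. 192. 204. 218.] y [-12.   9.]
scene -4 62 z [132. 189. 201. 212. 219.] y [-12.  11.]
scene 0 37 z [133. 189. 196. 216. 220.] y [-12.   7.]
scene 4 20 z [139. 190. 212. 218. 219.] y [-14.   3.]
scene 8 9 z [188. 190. 191. 191. 214.] y [-14.   1.]
scene 12 8 z [189. 189. 190. 190. 191.] y [-13.  -1.]
scene 16 5 z [176. 187. 188. 188. 189.] y [-14.   1.]
tip pts y [-7.6 -3.7  6.3]
plate pts y [-22.4 -11.6   8.1] [-64.  -62.8 -62.2]
post -0.620489692352814 -1.0488004965398192 220.3608294882938
```

```bash
python3 -m jog '[{"tx":-44,"ty":-9.6,"tz":-10},{"tx":-44,"ty":-9.6,"tz":-10},{"tx":-44,"ty":-9.6,"tz":-10},{"tx":-44,"ty":-9.6,"tz":-10},{"tx":-44,"ty":-9.6}]' 40; python3 -m jog '[{"az":-0.18},{"az":-0.18},{"az":-0.18},{"az":-0.18},{}]'; cat >> h.py <<'E'
def goal(xyz,yaw_y):
    """tool-axis shift to reach world xyz; az to bring tool y to heading yaw_y (mod pi)"""
    s=sense();q=s['ee_rot'];M=R.from_quat([q[1],q[2],q[3],q[0]]).as_matrix()
    d=M.T@(np.array(xyz)-s['eef_pos']);y=np.arctan2(M[1,1],M[0,1]);e=(yaw_y-y+np.pi/2)%np.pi-np.pi/2
    print('t',round(s['time_s'],2),'pos',s['eef_pos'].round(1),'ydir',round(y,3),'tilt',M[:,2].round(3),'shift',d.round(1),'az',round(-e,3),'F',s['force'].round(1),'gw',round(s['grip_width'],3),'gf',round(float(s['grip_force']),1),'j',s['joints'].round(2))
E
python3 - <<'E'
from h import *
goal([505.5,261.7,230],0.293+np.pi/2)
s=sense();c=capture('wrist');save(c,'w1.png')
E
```

```text
t 2.0 pos [218.3 477.5 231.3] ydir 1.142 tilt [-0. -0. -1.] shift [-350.9  -76.8    1.3] az -0.722 F [-0.5  0.7  1.4] gw 1.003 gf 0.0 j [ 0.92  0.31  1.5   0.    1.33 -0.22]schema error: expected keys tx, ty, tz, ax, ay, az, jaw
schema error: expected keys tx, ty, tz, ax, ay, az, jaw
```

View pics/w1.png

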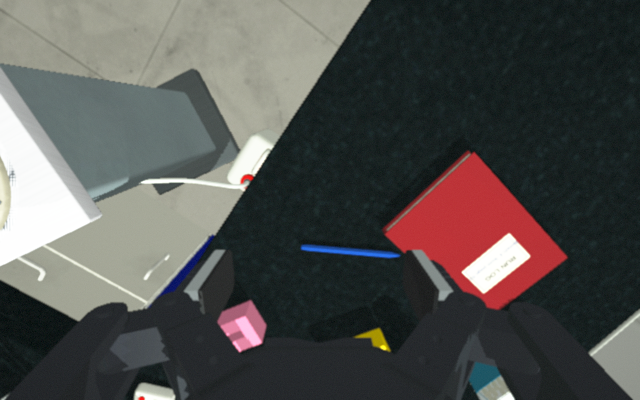

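```bash
python3 -m jog '[{"tx":-44,"ty":-9.6,"tz":-10,"ax":0,"ay":0,"az":0,"jaw":-1},{"tx":-44,"ty":-9.6,"tz":-10,"ax":0,"ay":0,"az":0,"jaw":-1},{"tx":-44,"ty":-9.6,"tz":-10,"ax":0,"ay":0,"az":0,"jaw":-1},{"tx":-44,"ty":-9.6,"tz":-10,"ax":0,"ay":0,"az":0,"jaw":-1},{"tx":-44,"ty":-9.6,"tz":0,"ax":0,"ay":0,"az":0,"jaw":-1}]' 40; python3 -m jog '[{"tx":0,"ty":0,"tz":0,"ax":0,"ay":0,"az":-0.18,"jaw":-1},{"tx":0,"ty":0,"tz":0,"ax":0,"ay":0,"az":-0.18,"jaw":-1},{"tx":0,"ty":0,"tz":0,"ax":0,"ay":0,"az":-0.18,"jaw":-1},{"tx":0,"ty":0,"tz":0,"ax":0,"ay":0,"az":-0.18,"jaw":-1},{"tx":0,"ty":0,"tz":0,"ax":0,"ay":0,"az":0,"jaw":-1}]'
python3 - <<'E'
from h import *
goal([505.5,261.7,240],0.293+np.pi/2)
s=sense();c=capture('wrist');save(c,'w2.png')
T=cam_T(c,s);print(c['mount'].round(2))
E
```

```text
time_s: 2.68
eef_pos: [399.7, 341.5, 272.2]
ee_rot: [0.001, 0.213, 0.977, 0.001]
force: [0.3, 0.4, -0.9]
grip_width: 1.001
grip_force: 0.0
time_s: 3.3
eef_pos: [398.4, 342.3, 271.3]
ee_rot: [-0.0, -0.144, 0.99, -0.0]
force: [-0.3, -0.3, -1.1]
grip_width: 1.0
grip_force: 0.0
t 3.3 pos [398.4 342.3 271.3] ydir 1.86 tilt [-0. -0. -1.] shift [ -79.6 -107.9   31.3] az -0.003 F [-0.3 -0.3 -1.1] gw 1.0 gf 0.0 j [ 0.49  0.29  1.43 -0.    1.43 -1.37]
[[ 0.0000e+00  9.6000e-01  2.9000e-01  7.2910e+01]
 [ 1.0000e+00 -0.0000e+00  0.0000e+00  3.0000e-02]
 [ 0.0000e+00  2.9000e-01 -9.6000e-01 -1.4311e+02]
 [ 0.0000e+00  0.0000e+00  0.0000e+00  1.0000e+00]]
```

View pics/w2.png

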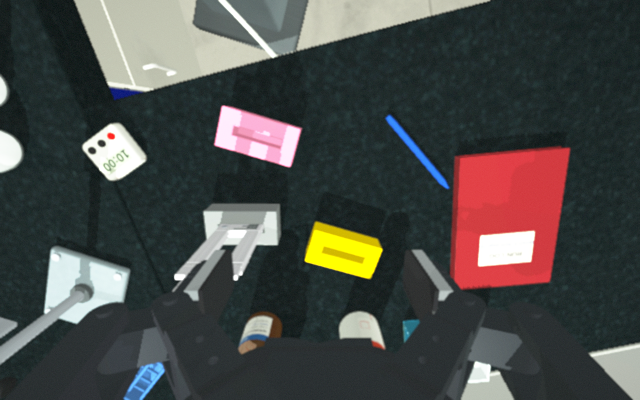

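```bash
python3 -m jog '[{"tx":-27,"ty":-36,"tz":0,"ax":0,"ay":0,"az":0,"jaw":-1},{"tx":-27,"ty":-36,"tz":0,"ax":0,"ay":0,"az":0,"jaw":-1},{"tx":-26,"ty":-36,"tz":0,"ax":0,"ay":0,"az":0,"jaw":-1},{"tx":0,"ty":0,"tz":0,"ax":0,"ay":0,"az":0,"jaw":-1}]'
python3 - <<'E'
from h import *
goal([505.5,261.7,240],0.293+np.pi/2)
s=sense();c=capture('wrist');T=cam_T(c,s)
C,uv,_=cloud(c,T)
m=(np.hypot(C[:,0]-505,C[:,1]-262)<60)&(C[:,2]>195)&(C[:,2]<222);q=C[m]
rc=cv2.minAreaRect(q[:,:2].astype(np.float32));print(len(q),rc,q[:,2].max(),np.median(q[:,2]))
m=(np.hypot(C[:,0]-505,C[:,1]-262)<70)&(C[:,2]>28)&(C[:,2]<44);q=C[m];rc=cv2.minAreaRect(q[:,:2].astype(np.float32));print(rc)
for n in ('gauge_tab','gauge_face','gauge_bar'):
  for r in place_of(n,'wrist')[:2]:print(n,r)
cv2.imwrite('pics/w3.png',cv2.resize(c['color'][60:400,180:460],None,fx=1.75,fy=1.75,interpolation=cv2.INTER_CUBIC)[:,:,::-1])
E
```

```text
time_s: 3.85
eef_pos: [507.7, 260.0, 270.6]
ee_rot: [-0.0, -0.142, 0.99, -0.0]
force: [-1.0, 0.7, -0.1]
grip_width: 1.003
grip_force: 0.0
t 3.85 pos [507.7 260.  270.6] ydir 1.855 tilt [-0.001 -0.    -1.   ] shift [ 1.7  2.2 30.6] az -0.009 F [-1.   0.7 -0.1] gw 1.003 gf 0.0 j [ 0.27  0.39  1.29 -0.    1.46 -1.59]
1017 ((505.5394592285156, 261.3880920410156), (10.153250694274902, 39.667118072509766), 16.231204986572266) 214.48212949512993 212.0395265739267
((505.8763427734375, 261.65521240234375), (50.26416778564453, 100.10029602050781), 16.389474868774414)
gauge_tab {'centre': [320.4, 204.5], 'conf': 0.8}
gauge_tab {'centre': [52.8, 263.7], 'conf': 0.5}
gauge_bar {'centre': [316.2, 191.9], 'conf': 0.92}
```

View pics/w3.png

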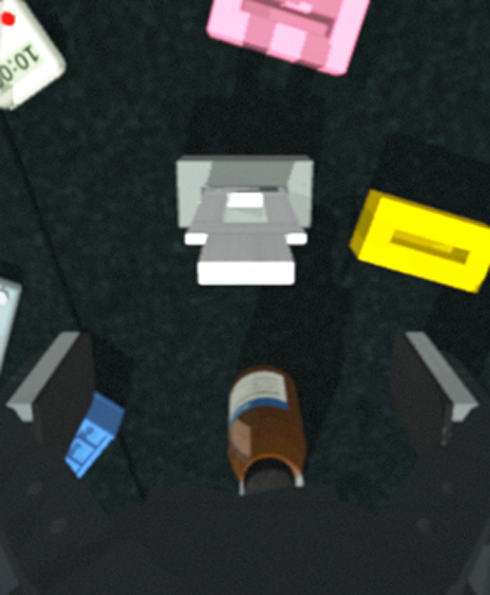

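```bash
python3 -m jog '[{"tx":1.5,"ty":2,"tz":20,"ax":0,"ay":0,"az":0,"jaw":-1},{"tx":0,"ty":0,"tz":20,"ax":0,"ay":0,"az":0,"jaw":-1},{"tx":0,"ty":0,"tz":20,"ax":0,"ay":0,"az":0,"jaw":-1},{"tx":0,"ty":0,"tz":0,"ax":0,"ay":0,"az":0,"jaw":-1}]'
python3 - <<'E'
from h import *
goal([505.5,261.5,173],0.285+np.pi/2)
E
```

```text
time_s: 4.55
eef_pos: [502.9, 263.9, 210.5]
ee_rot: [-0.001, -0.145, 0.989, -0.0]
force: [-0.1, -0.5, -0.0]
grip_width: 1.004
grip_force: 0.0
t 4.55 pos [502.9 263.9 210.5] ydir 1.863 tilt [-0.002 -0.001 -1.   ] shift [-1.9 -3.  37.5] az 0.007 F [-0.1 -0.5 -0. ] gw 1.004 gf 0.0 j [ 0.28  0.42  1.39  0.    1.32 -1.59]
```

```bash
python3 -m jog '[{"tx":0,"ty":0,"tz":0,"ax":0,"ay":0,"az":0,"jaw":-1},{"tx":0,"ty":0,"tz":0,"ax":0,"ay":0,"az":0,"jaw":-1}]'
python3 - <<'E'
from h import *
goal([505.5,261.5,173],0.285+np.pi/2)
E
```

```text
time_s: 4.8
eef_pos: [504.2, 263.6, 212.3]
ee_rot: [0.001, -0.145, 0.989, 0.0]
force: [0.5, -0.6, -0.8]
grip_width: 1.0
grip_force: 0.0
t 4.8 pos [504.2 263.6 212.3] ydir 1.862 tilt [ 0.002  0.    -1.   ] shift [-0.5 -2.4 39.3] az 0.006 F [ 0.5 -0.6 -0.8] gw 1.0 gf 0.0 j [ 0.28  0.42  1.39  0.    1.33 -1.59]
```

```bash
python3 -m jog '[{"tx":-0.7,"ty":-2.4,"tz":13,"ax":0,"ay":0,"az":0.006,"jaw":-1},{"tx":0,"ty":0,"tz":13,"ax":0,"ay":0,"az":0,"jaw":-1},{"tx":0,"ty":0,"tz":13,"ax":0,"ay":0,"az":0,"jaw":-1},{"tx":0,"ty":0,"tz":0,"ax":0,"ay":0,"az":0,"jaw":-1},{"tx":0,"ty":0,"tz":0,"ax":0,"ay":0,"az":0,"jaw":-1}]'
python3 - <<'E'
from h import *
goal([505.5,261.5,173],0.285+np.pi/2)
E
```

```text
time_s: 5.42
eef_pos: [505.6, 261.3, 172.5]
ee_rot: [0.0, -0.142, 0.99, 0.0]
force: [0.1, 0.3, -0.1]
grip_width: 0.997
grip_force: 0.0
t 5.42 pos [505.6 261.3 172.5] ydir 1.856 tilt [ 0.  0. -1.] shift [ 0.   0.2 -0.5] az 0.0 F [ 0.1  0.3 -0.1] gw 0.997 gf 0.0 j [ 0.27  0.46  1.45 -0.    1.24 -1.58]
```

Perfect; close.

```bash
for i in 1 2; do python3 -m jog '[{"tx":0,"ty":0,"tz":0,"ax":0,"ay":0,"az":0,"jaw":1},{"tx":0,"ty":0,"tz":0,"ax":0,"ay":0,"az":0,"jaw":1},{"tx":0,"ty":0,"tz":0,"ax":0,"ay":0,"az":0,"jaw":1},{"tx":0,"ty":0,"tz":0,"ax":0,"ay":0,"az":0,"jaw":1}]' 50; done
```

```text
time_s: 5.92
eef_pos: [505.6, 261.3, 172.7]
ee_rot: [0.0, -0.142, 0.99, 0.0]
force: [0.4, -0.3, 2.0]
grip_width: 0.46
grip_force: 50.6
time_s: 6.42
eef_pos: [505.6, 261.3, 172.7]
ee_rot: [0.0, -0.142, 0.99, 0.0]
force: [0.3, -1.0, 5.5]
grip_width: 0.462
grip_force: 50.6
```

```bash
python3 -m jog '[{"tx":0,"ty":0,"tz":-10,"ax":0,"ay":0,"az":0,"jaw":1},{"tx":0,"ty":0,"tz":-15,"ax":0,"ay":0,"az":0,"jaw":1},{"tx":0,"ty":0,"tz":-20,"ax":0,"ay":0,"az":0,"jaw":1},{"tx":0,"ty":0,"tz":-20,"ax":0,"ay":0,"az":0,"jaw":1},{"tx":0,"ty":0,"tz":-15,"ax":0,"ay":0,"az":0,"jaw":1}]';python3 -m jog '[{"tx":0,"ty":0,"tz":0,"ax":0,"ay":0,"az":0,"jaw":1},{"tx":0,"ty":0,"tz":0,"ax":0,"ay":0,"az":0,"jaw":1}]'
cat >> h.py <<'E'
def plate(n='scene',xy=None,b=(-7.3)):
    """pose of held plate from depth around the TCP xy"""
    s=sense();c=capture(n);C,uv,col=cloud(c,cam_T(c,s));x,y,z=s['eef_pos'] 
    for lo,hi in ((-160,-120),(-120,-40),(-30,-8),(-8,45)):
        m=(np.hypot(C[:,0]-x,C[:,1]-y)<45)&(C[:,2]>z+lo)&(C[:,2]<z+hi)&(col.astype(int).min(1)>100);q=C[m]
        if len(q)<10: continue
        rc=cv2.minAreaRect(q[:,:2].astype(np.float32));print(n,'z',lo,hi,len(q),np.round(rc[0],1),np.round(rc[1],1),round(rc[2],1),'zr',np.percentile(q[:,2],[1,99]).round(1))
E
python3 - <<'E'
from h import *
hx,hy,a=626.2,43.1,-0.073
goal([hx-40*np.cos(a),hy-40*np.sin(a),252],a+np.pi/2)
plate()
E
```

```text
time_s: 7.05
eef_pos: [505.4, 261.3, 253.8]
ee_rot: [0.0, -0.142, 0.99, 0.0]
force: [0.1, -0.5, -2.0]
grip_width: 0.459
grip_force: 50.4
time_s: 7.3
eef_pos: [505.1, 261.2, 251.5]
ee_rot: [-0.001, -0.142, 0.99, -0.0]
force: [-0.6, 0.1, -1.5]
grip_width: 0.462
grip_force: 50.5
t 7.3 pos [505.1 261.2 251.5] ydir 1.856 tilt [-0.001 -0.    -1.   ] shift [ -17.4 -229.3   -0.5] az 0.358 F [-0.6  0.1 -1.5] gw 0.462 gf 50.5 j [ 0.27  0.4   1.33 -0.    1.42 -1.58]
scene z -160 -120 245 [503.  260.7] [11.6 61.8] 21.0 zr [ 91.6 131.1]
scene z -120 -40 505 [505.  261.4] [12.3 62.2] 15.7 zr [132.7 210.3]
scene z -30 -8 183 [505.2 261.6] [12.8 61.1] 17.2 zr [221.8 243. ]
scene z -8 45 369 [499.3 260.6] [22.3 58.6] 3.1 zr [243.7 293.2]
```

```bash
python3 -m jog '[{"tx":-2,"ty":-36,"tz":0,"ax":0,"ay":0,"az":0,"jaw":1},{"tx":-2,"ty":-50,"tz":0,"ax":0,"ay":0,"az":0,"jaw":1},{"tx":-2,"ty":-54,"tz":0,"ax":0,"ay":0,"az":0,"jaw":1},{"tx":-2,"ty":-50,"tz":0,"ax":0,"ay":0,"az":0,"jaw":1},{"tx":0,"ty":-36,"tz":0,"ax":0,"ay":0,"az":0,"jaw":1}]';python3 -m jog '[{"tx":0,"ty":0,"tz":0,"ax":0,"ay":0,"az":0.12,"jaw":1},{"tx":0,"ty":0,"tz":0,"ax":0,"ay":0,"az":0.12,"jaw":1},{"tx":0,"ty":0,"tz":0,"ax":0,"ay":0,"az":0.118,"jaw":1},{"tx":0,"ty":0,"tz":0,"ax":0,"ay":0,"az":0,"jaw":1},{"tx":0,"ty":0,"tz":0,"ax":0,"ay":0,"az":0,"jaw":1}]'
python3 - <<'E'
from h import *
hx,hy,a=626.2,43.1,-0.073
goal([hx-50*np.cos(a),hy-50*np.sin(a),252],a+np.pi/2)
plate();plate('top');print(sense()['force'],sense()['wrist_torque'])
c=capture('scene');cv2.imwrite('pics/s4.png',cv2.resize(c['color'][130:270,320:460],None,fx=4,fy=4,interpolation=cv2.INTER_CUBIC)[:,:,::-1])
E
```

```text
time_s: 7.98
eef_pos: [576.9, 44.6, 251.4]
ee_rot: [-0.001, -0.141, 0.99, 0.0]
force: [-1.3, 0.3, -1.6]
grip_width: 0.461
grip_force: 50.8
time_s: 8.6
eef_pos: [576.6, 46.7, 252.0]
ee_rot: [-0.0, 0.035, 0.999, 0.0]
force: [-0.2, 0.4, -1.8]
grip_width: 0.46
grip_force: 51.0
t 8.6 pos [576.6  46.7 252. ] ydir 1.5 tilt [-0.001  0.    -1.   ] shift [ 0.2  0.  -0. ] az 0.002 F [-0.2  0.4 -1.8] gw 0.46 gf 51.0 j [-0.12  0.42  1.29  0.    1.43 -1.62]
scene z -160 -120 247 [571.8  46.6] [10.3 60.9] 3.8 zr [ 92.8 131.5]
scene z -120 -40 631 [583.6  50.9] [55.4 56.9] 24.7 zr [132.6 211.3]
scene z -30 -8 202 [575.5  47.7] [60.9 10.9] 88.5 zr [222.2 243.7]
scene z -8 45 387 [571.6  46.6] [58.2 21.7] 78.0 zr [244.8 293.9]
top z -160 -120 52 [575.6  45. ] [53.7 10.9] 84.5 zr [ 93.4 131.7]
top z -120 -40 110 [575.5  46.9] [56.9 10.2] 85.5 zr [132.4 210.7]
[-0.07327948 -0.80907578 -1.10240005] [0.00180642 0.02870768 0.0381637 ]
```

View pics/s4.png

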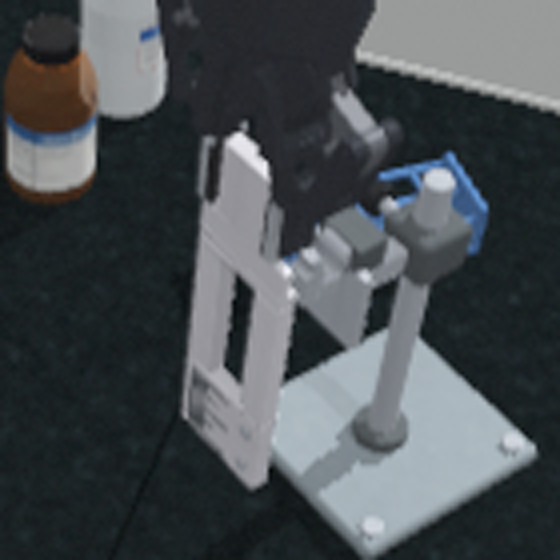

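```bash
cat >> h.py <<'E'
def face(n='scene',a=-0.073):
    """fit front face of held plate: tilt about y, yaw, position ahead of TCP along stand x, and side centre"""
    s=sense();c=capture(n);C,uv,col=cloud(c,cam_T(c,s));p=s['eef_pos'];d=C-p
    X=d[:,0]*np.cos(a)+d[:,1]*np.sin(a);Y=-d[:,0]*np.sin(a)+d[:,1]*np.cos(a);Z=d[:,2]
    m=(abs(X+5)<7)&(abs(Y)<28)&(Z>-162)&(Z<-10)&(col.astype(int).min(1)>60)
    for _ in range(4):
        A=np.c_[np.ones(m.sum()),Y[m],Z[m]];k=np.linalg.lstsq(A,X[m],rcond=None)[0]
        r=X-(k[0]+k[1]*Y+k[2]*Z);m=(abs(r)<2)&(abs(Y)<32)&(Z>-164)&(Z<-10)
    f=m&(Z>-30);g=m&(Z<-125)
    print(n,m.sum(),'front at TCP',k[0].round(2),'at -30',(k[0]-30*k[2]).round(2),'dX/dY',k[1].round(3),'dX/dZ',k[2].round(3),'Y top',np.percentile(Y[f],[1,99]).round(1) if f.any() else '','Y bot',np.percentile(Y[g],[1,99]).round(1) if g.any() else '','zmin',np.percentile(C[m,2],.5).round(1))
E
python3 - <<'E'
from h import *
face();face('top');face()
E
```

```text
scene 889 front at TCP -4.26 at -30 -4.32 dX/dY -0.002 dX/dZ 0.002 Y top [-29.4  30.9] Y bot [-29.3  30.1] zmin 89.5
top 167 front at TCP -4.86 at -30 -5.02 dX/dY -0.007 dX/dZ 0.005 Y top [12.4 29.4] Y bot [-28.3  24. ] zmin 90.7
scene 886 front at TCP -4.2 at -30 -4.27 dX/dY -0.003 dX/dZ 0.002 Y top [-29.6  31.3] Y bot [-29.6  30.4] zmin 90.0
```

```bash
python3 -m jog '[{"tx":-10,"ty":0,"tz":0,"ax":0,"ay":0,"az":0,"jaw":1},{"tx":-10,"ty":0,"tz":0,"ax":0,"ay":0,"az":0,"jaw":1},{"tx":-5,"ty":0,"tz":0,"ax":0,"ay":0,"az":0,"jaw":1}]';python3 -m jog '[{"tx":-7,"ty":0,"tz":0,"ax":0,"ay":0,"az":0,"jaw":1},{"tx":-7,"ty":0,"tz":0,"ax":0,"ay":0,"az":0,"jaw":1},{"tx":-6,"ty":0,"tz":0,"ax":0,"ay":0,"az":0,"jaw":1},{"tx":-5,"ty":0,"tz":0,"ax":0,"ay":0,"az":0,"jaw":1},{"tx":0,"ty":0,"tz":0,"ax":0,"ay":0,"az":0,"jaw":1}]';python3 -m jog '[{"tx":0,"ty":0,"tz":0,"ax":0,"ay":0,"az":0,"jaw":1}]'
python3 - <<'E'
from h import *
hx,hy,a=626.2,43.1,-0.073
goal([hx,hy,252],a+np.pi/2)
face();face('top')
for n in ('scene','top'):
    c=capture(n);C,uv,col=cloud(c,cam_T(c));d=C[:,:2]-[696,38];sx=d[:,0]*np.cos(a)+d[:,1]*np.sin(a);sy=-d[:,0]*np.sin(a)+d[:,1]*np.cos(a)
    m=(abs(sy)<12)&(sx<-77)&(sx>-95)&(C[:,2]>170)&(C[:,2]<222);print(n,m.sum(),'tip x',np.percentile(sx[m],[2,50,98]).round(1),'y',np.percentile(sy[m],[2,98]).round(1),'z',np.percentile(C[m,2],[2,98]).round(1))
E
```

```text
time_s: 9.28
eef_pos: [602.4, 44.7, 252.0]
ee_rot: [-0.0, 0.036, 0.999, 0.0]
force: [0.0, 0.5, -1.2]
grip_width: 0.462
grip_force: 51.0
time_s: 9.9
eef_pos: [626.7, 42.9, 252.1]
ee_rot: [-0.0, 0.036, 0.999, -0.0]
force: [0.6, 0.3, -1.8]
grip_width: 0.464
grip_force: 51.0
time_s: 10.02
eef_pos: [626.5, 43.0, 252.3]
ee_rot: [-0.0, 0.036, 0.999, 0.0]
force: [-0.1, -0.3, -2.0]
grip_width: 0.46
grip_force: 51.0
t 10.03 pos [626.5  43.  252.3] ydir 1.498 tilt [-0.  0. -1.] shift [0.3 0.  0.3] az 0.0 F [-0.1 -0.3 -2. ] gw 0.46 gf 51.0 j [-0.12  0.54  1.12  0.    1.49 -1.62]
scene 901 front at TCP -4.25 at -30 -4.33 dX/dY -0.003 dX/dZ 0.003 Y top [-29.1  30.6] Y bot [-29.   30.2] zmin 89.6
top 113 front at TCP -5.34 at -30 -5.25 dX/dY -0.001 dX/dZ -0.003 Y top [-28.4  28.4] Y bot  zmin 179.8
scene 106 tip x [-87.4 -83.6 -77.5] y [-7.7  5.9] z [185.7 216.3]
top 10 tip x [-81.6 -79.8 -77.9] y [-7.2  5.4] z [207.4 213.8]
```

```bash
python3 -m jog '[{"tx":0.3,"ty":0,"tz":2,"ax":0,"ay":0,"az":0,"jaw":1},{"tx":0,"ty":0,"tz":2,"ax":0,"ay":0,"az":0,"jaw":1},{"tx":0,"ty":0,"tz":0,"ax":0,"ay":0,"az":0,"jaw":1}]' 40; for i in 1 2 3; do python3 -m jog '[{"tx":0,"ty":0,"tz":1,"ax":0,"ay":0,"az":0,"jaw":1},{"tx":0,"ty":0,"tz":0,"ax":0,"ay":0,"az":0,"jaw":1}]' | egrep 'eef|force'; done
```

```text
time_s: 10.6
eef_pos: [626.2, 43.0, 248.0]
ee_rot: [-0.0, 0.036, 0.999, 0.0]
force: [-0.8, 0.2, -1.8]
grip_width: 0.46
grip_force: 51.0
eef_pos: [626.2, 43.0, 247.2]
force: [0.5, 0.6, -1.6]
grip_force: 51.0
eef_pos: [626.2, 43.0, 246.2]
force: [0.8, -0.1, -0.6]
grip_force: 51.0
eef_pos: [626.2, 43.0, 245.2]
force: [-0.1, 0.4, -1.9]
grip_force: 51.0
```

```bash
for i in 1 2 3 4 5; do python3 -m jog '[{"tx":0,"ty":0,"tz":1,"ax":0,"ay":0,"az":0,"jaw":1},{"tx":0,"ty":0,"tz":0,"ax":0,"ay":0,"az":0,"jaw":1}]' | egrep 'eef|^force'; done
```

```text
eef_pos: [626.2, 43.0, 244.2]
force: [-0.5, -0.4, -1.7]
eef_pos: [626.2, 43.0, 243.2]
force: [0.5, 0.1, -1.3]
eef_pos: [626.2, 43.0, 242.2]
force: [-0.2, -0.3, -2.2]
eef_pos: [626.2, 43.0, 241.2]
force: [-0.5, -0.1, -1.8]
eef_pos: [626.0, 43.0, 240.4]
force: [-2.2, -0.6, -0.0]
```

```bash
for i in 1 2 3; do python3 -m jog '[{"tx":0,"ty":0,"tz":1,"ax":0,"ay":0,"az":0,"jaw":1},{"tx":0,"ty":0,"tz":0,"ax":0,"ay":0,"az":0,"jaw":1}]' | egrep 'eef|^force'; done
```

```text
eef_pos: [626.0, 43.1, 239.3]
force: [-4.1, 0.9, 1.8]
eef_pos: [626.0, 43.1, 238.0]
force: [-4.6, -0.3, 1.4]
eef_pos: [626.1, 43.0, 237.0]
force: [-4.8, 0.1, -0.5]
```

```bash
for i in 1 2 3 4 5 6; do python3 -m jog '[{"tx":0,"ty":0,"tz":1,"ax":0,"ay":0,"az":0,"jaw":1},{"tx":0,"ty":0,"tz":0,"ax":0,"ay":0,"az":0,"jaw":1}]' | egrep 'eef|^force'; done
```

```text
eef_pos: [626.1, 43.0, 236.0]
force: [-4.7, 0.7, -0.9]
eef_pos: [626.1, 43.0, 235.0]
force: [-4.9, 0.4, -1.3]
eef_pos: [626.2, 43.0, 234.1]
force: [-5.4, 0.9, -1.2]
eef_pos: [626.2, 43.0, 233.1]
force: [-4.7, 0.2, -1.0]
eef_pos: [626.3, 43.0, 232.1]
force: [-4.0, 0.8, -2.0]
eef_pos: [626.3, 43.0, 231.2]
force: [-3.6, -0.6, -0.8]
```

```bash
for i in 1 2 3 4 5; do python3 -m jog '[{"tx":0,"ty":0,"tz":1,"ax":0,"ay":0,"az":0,"jaw":1},{"tx":0,"ty":0,"tz":0,"ax":0,"ay":0,"az":0,"jaw":1}]' | egrep 'eef|^force'; done
```

```text
eef_pos: [626.3, 43.0, 230.2]
force: [-3.3, 0.3, -1.0]
eef_pos: [626.3, 43.0, 229.2]
force: [-4.1, 0.8, -0.7]
eef_pos: [626.3, 43.0, 228.2]
force: [-2.6, -0.5, -0.2]
eef_pos: [626.2, 43.0, 227.1]
force: [-4.0, -0.5, -1.2]
eef_pos: [626.3, 43.0, 226.1]
force: [-3.0, 0.3, -1.2]
```

```bash
for i in 1 2 3 4; do python3 -m jog '[{"tx":0,"ty":0,"tz":0.5,"ax":0,"ay":0,"az":0,"jaw":1},{"tx":0,"ty":0,"tz":0,"ax":0,"ay":0,"az":0,"jaw":1}]' | egrep 'eef|^force'; done
```

```text
eef_pos: [626.3, 43.0, 225.7]
force: [-2.7, 0.1, -1.3]
eef_pos: [626.3, 43.0, 225.2]
force: [-2.7, 0.5, -2.2]
eef_pos: [626.2, 43.0, 224.7]
force: [-2.2, -0.6, -2.0]
eef_pos: [626.2, 43.0, 224.2]
force: [-2.9, 0.9, -2.3]
```

```bash
for i in 1 2 3 4; do python3 -m jog '[{"tx":0,"ty":0,"tz":0.5,"ax":0,"ay":0,"az":0,"jaw":1},{"tx":0,"ty":0,"tz":0,"ax":0,"ay":0,"az":0,"jaw":1}]' | egrep 'eef|^force'; done
```

```text
eef_pos: [626.2, 43.0, 223.7]
force: [-2.1, 0.5, -3.3]
eef_pos: [626.2, 43.0, 223.2]
force: [-2.1, -1.2, -2.9]
eef_pos: [626.3, 43.0, 222.7]
force: [-1.4, 0.4, -2.3]
eef_pos: [626.3, 43.0, 222.6]
force: [-3.2, 0.0, 0.1]
```

```bash
python3 -m jog '[{"tx":0,"ty":0,"tz":0.3,"ax":0,"ay":0,"az":0,"jaw":1},{"tx":0,"ty":0,"tz":0,"ax":0,"ay":0,"az":0,"jaw":1}]' | egrep 'eef|^force'; python3 -m jog '[{"tx":0,"ty":0,"tz":0.2,"ax":0,"ay":0,"az":0,"jaw":1},{"tx":0,"ty":0,"tz":0,"ax":0,"ay":0,"az":0,"jaw":1}]' | egrep 'eef|^force'
```

```text
eef_pos: [626.3, 43.0, 222.5]
force: [-3.7, -0.1, 3.2]
eef_pos: [626.3, 43.0, 222.5]
force: [-4.3, -0.1, 5.9]
```

```bash
python3 -m jog '[{"tx":0,"ty":0,"tz":0,"ax":0,"ay":0,"az":0,"jaw":-0.4},{"tx":0,"ty":0,"tz":0,"ax":0,"ay":0,"az":0,"jaw":-0.6},{"tx":0,"ty":0,"tz":0,"ax":0,"ay":0,"az":0,"jaw":-0.6},{"tx":0,"ty":0,"tz":0,"ax":0,"ay":0,"az":0,"jaw":-0.6}]' | egrep -v rot; python3 -m jog '[{"tx":0,"ty":0,"tz":-5,"ax":0,"ay":0,"az":0,"jaw":-0.6},{"tx":0,"ty":0,"tz":-15,"ax":0,"ay":0,"az":0,"jaw":-0.6},{"tx":0,"ty":0,"tz":-25,"ax":0,"ay":0,"az":0,"jaw":-0.6},{"tx":0,"ty":0,"tz":-25,"ax":0,"ay":0,"az":0,"jaw":-0.6},{"tx":0,"ty":0,"tz":-10,"ax":0,"ay":0,"az":0,"jaw":-0.6}]'| egrep -v rot;python3 -m jog '[{"tx":0,"ty":0,"tz":0,"ax":0,"ay":0,"az":0,"jaw":-0.6},{"tx":0,"ty":0,"tz":0,"ax":0,"ay":0,"az":0,"jaw":-0.6}]'
python3 - <<'E'
from h import *
a=-0.073
for n in ('scene','top'):
    c=capture(n);C,uv,col=cloud(c,cam_T(c));d=C[:,:2]-[696,38];X=d[:,0]*np.cos(a)+d[:,1]*np.sin(a);Y=-d[:,0]*np.sin(a)+d[:,1]*np.cos(a);Z=C[:,2]
    m=(abs(X+75)<8)&(abs(Y)<33)&(Z>65)&(Z<275)&((abs(Y)>14)|(Z>220)|(Z<100))
    k=np.linalg.lstsq(np.c_[np.ones(m.sum()),Y[m],Z[m]-150],X[m],rcond=None)[0]
    print(n,m.sum(),k.round(3),'Y',np.percentile(Y[m],[1,99]).round(1),'Z',np.percentile(Z[m],[.5,99.5]).round(1))
    if n=='scene':cv2.imwrite('pics/s5.png',cv2.resize(c['color'][110:270,330:470],None,fx=3.7,fy=3.7,interpolation=cv2.INTER_CUBIC)[:,:,::-1])
E
```

```text
time_s: 19.1
eef_pos: [626.3, 43.0, 221.7]
force: [-0.8, -0.6, -0.0]
grip_width: 0.799
grip_force: 0.0
time_s: 19.73
eef_pos: [626.6, 43.0, 304.2]
force: [0.4, 0.6, -0.3]
grip_width: 0.801
grip_force: 0.0
time_s: 19.98
eef_pos: [626.0, 43.0, 300.8]
ee_rot: [-0.001, 0.036, 0.999, 0.0]
force: [-0.7, -0.3, 0.4]
grip_width: 0.797
grip_force: 0.0
scene 1152 [-7.3945e+01 -2.6000e-02  7.0000e-03] Y [-29.6  30.2] Z [ 67.3 264.7]
top 195 [-7.8145e+01  9.0000e-03  5.1000e-02] Y [-28.2  28. ] Z [203.  264.6]
```

View pics/s5.png

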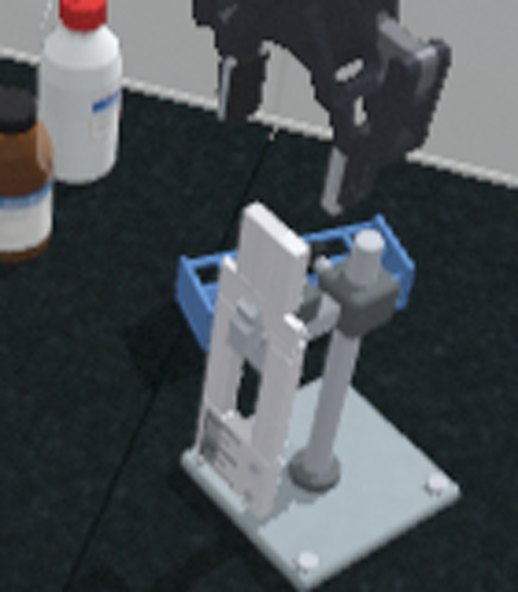

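```bash
python3 -c "
from rig import *
print(finish_job())"
```

```text
the job is handed in; nothing more can be done
None
```

The plate hangs released on the hook, marked face outward and home on the saddle floor. It was pressed with about 8 N, and I handed the job in at about 20 s; the hand-in returned no verdict.

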